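Three tools put back in the wrong pockets of the spray bench

TASK

The gun spanner, the sanding block and the small parts box have been put back in one another's wooden tool modules. Change them round, laying one down on the rubber mat or another free spot meanwhile, so that each lies flat, fully down in the pocket that was cut to its size. The syringe is already right and the tin is in nobody's way: leave both where they are.

Things in the scene. Friction and masses are not known exactly. Their poses are not given: they have to be found in the camera images.
- gun_spanner: flat bright steel double-ended spanner, 176 long (its own y), 28 wide (x), 9 thick, 0.06 to 0.12 kg; origin at the centre of its underside, z up. At the start it lies across the rim of block_module, too long for that pocket.
- sanding_block: dark grey foam sanding block (stiff) with a brown underside, 110 long (its own y), 63 wide (x), 22 high, about 0.1 kg; origin at the centre of its underside, z up. At the start it rides on the rim of box_module, too big for that pocket.
- parts_box: closed dark red-brown small parts box, 70 long (its own y), 40 wide (x), 22 high, about 0.06 kg; origin at the centre of its underside, z up. At the start it lies down in the long pocket of spanner_module, anywhere within 45 mm of the middle along its length.
- spanner_module: wooden tool module screwed to the bench, its pocket cut for the gun spanner: 194 long (its own y) by 48 wide (x), outside 218 by 72. Origin at the centre of its underside, z up. Felt floor 3 above the bench, rim 11 above the bench and 12 wide. In the middle of both long sides the rim is cut away to the floor over 64 (thumb notch), so that fingers reach low beside a thin tool.
- block_module: wooden tool module like the others, screwed to the bench, for the sanding block: pocket 130 (y) by 83 (x), outside 154 by 107, thumb notches 50 wide; floor 3 and rim 11 above the bench; origin at the centre of its underside, z up.
- box_module: wooden tool module like the others, screwed to the bench, for the small parts box: pocket 90 (y) by 60 (x), outside 114 by 84, thumb notches 44 wide; floor 3 and rim 11 above the bench; origin at the centre of its underside, z up.
- syringe_module: wooden tool module like the others, screwed to the bench, for the tinting syringe: pocket 176 (y) by 54 (x), outside 200 by 78, thumb notches 64 wide; floor 3 and rim 11 above the bench; origin at the centre of its underside, z up.
- syringe: plastic tinting syringe, 156 long (its own y), 34 wide over the flange, 25 high; origin at the centre of its underside. It lies in syringe_module, where it belongs, and stays there.
- closed_tin: closed quarter-litre paint tin, 67 in diameter, 73 high, standing upright; origin at the centre of its underside. A bystander that stays where it is.
- bench_mat: empty dark grey rubber mat with rounded corners stuck to the bench, 180 (its own y) by 125 (x), 2 thick; origin at the centre of its underside. A free spot for laying something down.

How it is judged (in metres and radians):
At the end, for the whole second after the job is handed in: Spanner, block and box lie at rest in their own modules' pockets: undersides within 4.5 mm of the floor, level within 0.1 rad, centres within 14 mm of the pocket's each way, along it within 0.45 rad; syringe (still in its pocket) and upright tin within 15 mm of their starts (z of gun_spanner in the frame of spanner_module between 0 and 0.0075 m and x of gun_spanner in the frame of spanner_module between -0.014 and 0.014 m and y of gun_spanner in the frame of spanner_module between -0.014 and 0.014 m and angle between the y axis of gun_spanner and the y axis of spanner_module, either way round below 0.45 rad and angle between each of gun_spanner, sanding_block, parts_box, closed_tin's own z axis and vertical below 0.1 rad and linear speed of each of gun_spanner, sanding_block, parts_box below 0.01 m/s and z of sanding_block in the frame of block_module between 0 and 0.0075 m and x of sanding_block in the frame of block_module between -0.014 and 0.014 m and y of sanding_block in the frame of block_module between -0.014 and 0.014 m and angle between the y axis of sanding_block and the y axis of block_module, either way round below 0.45 rad and z of parts_box in the frame of box_module between 0 and 0.0075 m and x of parts_box in the frame of box_module between -0.014 and 0.014 m and y of parts_box in the frame of box_module between -0.014 and 0.014 m and angle between the y axis of parts_box and the y axis of box_module, either way round below 0.45 rad and distance of each of syringe, closed_tin from where it was at the start of the episode below 0.015 m and z of syringe in the frame of syringe_module below 0.012 m); the robot touches nothing.
It fails at once if the tin is knocked over or pushed more than 30 mm away (angle between closed_tin's own z axis and vertical above 0.5 rad or distance of closed_tin from where it was at the start of the episode above 0.03 m).
It fails at once if the syringe is taken or knocked more than 40 mm from its place (distance of syringe from where it was at the start of the episode above 0.04 m).
It also fails if it takes over 112 s, if anything falls off the work surface, if the arm or the gripper's body presses on something with over 40 N, if the wrist force passes 120 N, or if a joint passes its speed limit or range.

ROBOT

A 6-joint arm with a two-finger parallel gripper is mounted at the origin on a cart in front of the work surface, level with it; the furniture and walls round the work are solid. World frame = base frame: x ahead of the robot, y to its left, z up, the work surface at z = 0. Lengths are in mm, angles in rad, forces in N, time in s.
With the tool pointing down it reaches from about 300 to 950 mm from the base axis. Payload 3.1 kg.
Tool frame: the origin (TCP) lies at the very end of the fingers, on their centre line; the grasp point (between the pads) lies 19 mm behind it; y points along the fingers, x is the direction in which the jaws open and shut, and the axes are right-handed (so a half turn about y gives the same grasp; the last joint's range is limited). The gripper opens to 85 mm and grips with 20 to 120 N. Pads are 22 mm wide; open, the fingers measure 114 mm over their backs; the gripper's body (76 mm by 85 mm) begins 54 mm behind the grasp point. The pads swing forward as they close: fully open they stand 13 mm farther back than shut.
Start: joints at [-1.247, 0.308, 1.634, -0, 1.2, -0.07], TCP at [239.787, -577.178, 231.272] pointing down, gripper open.
Joint ranges: [-3.06, 3.06], [-0.79, 1.96], [0.05, 2.63], [-1.19, 4.34], [0.05, 2.64], [-2.94, 2.94]. Speed limits (rad/s): [2.79, 2.79, 3.14, 3.14, 3.14, 3.14].

INTERFACE

Orientations are given as [roll, pitch, yaw] about the fixed x, y, z axes, in that order (R = Rz(yaw) Ry(pitch) Rx(roll)).
In Python, from rig import robot gives the robot as it stands.
- The arm moves only by the tool jog_arm, never from a script. Its argument "steps" is a list of rows, each a list of 7 numbers: the turn, a rotation vector about the tool's x, y, z in degrees, then the shift along the tool's x, y, z in cm, then the finger opening in cm, from 0 to 8.54. In form: [[wx, wy, wz, x, y, z, grip], ...]. A call has 1 to 5 rows; each row shifts and turns the commanded pose from where the row before left it, along the tool's axes as they then stand; what a row does not reach is not made up. A row lasts 1/12 s, in which the tool goes at most 41.7 mm and 7.16 degrees, less where a joint would pass 70% of its speed; a pose out of reach is approached as far as the arm can. A call with a gripper value outside its range is refused whole. The fingers move at their own pace and stop on an object; "force" is the grip in N (left out, the last holds). Time passes only in rows, so rows that do not move let the fingers close. It gives the time, the measured TCP pose, the force and the opening at its end, in the units of the state.
- robot.read_state(): the state, without advancing time (a new reading comes with each control period).
- robot.capture(name): name is "scene" or "top" or "wrist"; returns a dict with "frame" (480x640x3 uint8, red, green, blue), "K" (3x3 intrinsics, pixels), "view" (4x4, takes a point from world to camera coordinates); the wrist camera has in their place "tool_from_camera" (4x4, takes a point from camera to tool coordinates, whose origin is the TCP and whose axes are the tool frame's). Camera axes: x right, y up, looking along -z (the intrinsics and any distortion apply to the point x, -y, -z); pixel columns grow to the right and rows downward; lengths in mm; the calibration is good to about 2 mm. A picture is of the moment at which its call begins: read the wrist's pose just before it. There is no depth.
- robot.sign_off(): hands the job in, once; it reports no verdict.
Trained networks look in the newest picture that a camera, given by its name, has taken for a name from the list of things; names that differ only in an ending like _2 or _b are one class to them, and where a whole thing is asked for, a point or a joint stands for the part that bears it (a point fixed in the world has none). Each returns a list of dicts, best first, with "confidence" (0 to 1); they miss things now and then, are a little off and sometimes report something else, mostly with a low value. They report only what shows in the picture. A call takes as long as a camera call.
- robot.outline_of(camera, query): "pixels" (480x640 bool, what is visible of it).
- robot.spot_point(camera, query): "at" ([x, y, z] in mm, in world coordinates, good to about 4 mm: a listed point, or the origin of a listed thing).
The state is a dict: "time": time; "joint_positions": joint angles; "qvel": joint speeds; "joint_efforts": joint torques, N m; "position": TCP position; "orientation": TCP orientation; "wrist_force": force on the tool from outside, world axes, zero at the start; "torque": the same for the moment, N m; "width": finger opening in mm.
Only numpy, scipy, OpenCV 4.12 (cv2) and the standard library are available. Lean on these libraries where they do the work, as an engineer would, in place of code of your own. Each camera call takes 0.05 s, during which the arm holds its last target.

## Working session

There is one attempt and no reset: what is moved stays moved. The work goes in short steps, Python scripts to look and compute and a tool call to move; the robot and the scene stay as the last step left them, time stands still between calls to the robot, and variables do not carry over. Pictures are saved under pics/ and viewed, and the job is handed in when it is done.

Besides the shell and the picture viewer there is one more tool, called after "Call:" as name(argument=value, ...), one argument or row to a line, values as JSON. jog_arm: Moves the arm, as the interface text tells. Its arguments: {"type":"object","properties":{"steps":{"type":"array","items":{"type":"array","items":{"type":"number"}}},"force":{"type":"number"}},"required":["steps"]}

```bash
ls; mkdir -p pics
python3 - <<'E'
from rig import robot
import cv2
print(robot.read_state())
for c in ["scene","top"]:
    d=robot.capture(c); cv2.imwrite(f"pics/{c}0.png",d["frame"][:,:,::-1])
    for q in ["gun_spanner","sanding_block","parts_box","spanner_module","block_module","box_module","syringe_module","closed_tin","bench_mat","syringe"]:
        r=robot.spot_point(c,q)
        print(c,q,[([round(float(v)) for v in e["at"]],round(e["confidence"],2)) for e in r[:2]])
E
```

```text
pics
{'time': 0.0, 'joint_positions': array([-1.24668196e+00,  3.09001252e-01,  1.63519831e+00,  2.23123268e-05,
        1.19965944e+00, -6.96963877e-02]), 'qvel': array([-1.56001880e-03,  2.70252900e-04,  2.16654957e-05,  1.31789648e-03,
       -8.81107967e-04, -1.76052124e-03]), 'joint_efforts': array([-2.32585780e-04, -4.15253162e+01, -2.76662976e+01,  1.98663179e-05,
        1.03306494e-02,  1.42735274e-05]), 'position': array([ 239.54210385, -576.39229434,  230.04378414]), 'orientation': array([-1.57061777,  0.00225941, -1.17699349]), 'wrist_force': array([-0.31667912, -0.09249018,  0.11511042]), 'torque': array([ 0.0369677 ,  0.00153574, -0.02794039]), 'width': 85.54860013687626}
scene gun_spanner [([591, 227, 7], 0.78)]
scene sanding_block [([604, -283, 8], 0.94)]
scene parts_box [([593, -58, 6], 0.76), ([435, 230, 0], 0.58)]
scene spanner_module [([450, -281, 2], 0.72), ([599, -32, 1], 0.58)]
scene block_module [([595, 227, -1], 0.56)]
scene box_module [([590, 227, 5], 0.62), ([597, -284, 0], 0.57)]
scene syringe_module [([453, -284, -3], 0.83)]
scene closed_tin []
scene bench_mat [([436, -35, -2], 0.93)]
scene syringe [([447, -283, 5], 0.88)]
top gun_spanner [([592, 226, 16], 0.66)]
top sanding_block []
top parts_box [([598, -58, 2], 0.95)]
top spanner_module [([600, -34, -5], 0.7), ([602, -288, 9], 0.45)]
top block_module [([598, 226, -1], 0.85), ([437, -39, 2], 0.64)]
top box_module []
top syringe_module [([454, -282, 2], 0.69)]
top closed_tin [([436, 225, -2], 0.56)]
top bench_mat [([437, -36, 0], 0.93), ([601, -289, 9], 0.2)]
top syringe [([448, -284, 0], 0.87)]
```

View pics/top0.png

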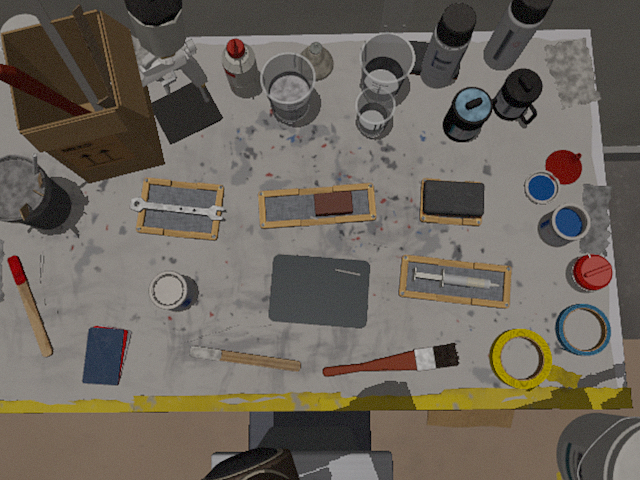

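View pics/scene0.png

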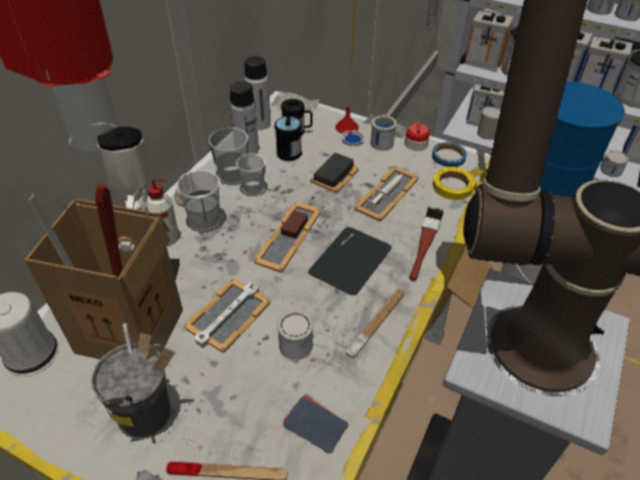

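```bash
cat > h.py <<'E'
import numpy as np, cv2
from rig import robot
def ray(d,u,v):
    K=d["K"];V=np.array(d["view"])
    c=np.array([(u-K[0][2])/K[0][0],-(v-K[1][2])/K[1][1],-1])
    R=V[:3,:3];o=-R.T@V[:3,3];return o,R.T@c
def atz(d,u,v,z):
    o,r=ray(d,u,v);s=(z-o[2])/r[2];return o+s*r
def fit(cam,q,z,d=None):
    d=d or robot.capture(cam)
    r=robot.outline_of(cam,q)
    out=[]
    for e in r[:2]:
        m=e["pixels"].astype(np.uint8)
        cs,_=cv2.findContours(m,cv2.RETR_EXTERNAL,cv2.CHAIN_APPROX_NONE)
        c=max(cs,key=cv2.contourArea)[:,0,:]
        P=np.array([atz(d,u,v,z)[:2] for u,v in c],np.float32)
        (cx,cy),(w,h),a=cv2.minAreaRect(P)
        if w>h: w,h,a=h,w,a+90
        # a: angle of width axis; long axis direction = a+90
        l=(a+90)%180
        out.append((q,round(e["confidence"],2),round(cx),round(cy),"w%.0f l%.0f"%(w,h),"long axis deg %.1f"%l,m.sum()))
    return out
E
python3 - <<'E'
from h import *
d=robot.capture("top"); print(d["K"],np.array(d["view"]).round(3))
for q,z in [("gun_spanner",20),("sanding_block",33),("parts_box",25),("spanner_module",11),("block_module",11),("box_module",11),("syringe_module",11),("bench_mat",2),("syringe",20),("closed_tin",73)]:
    print(*fit("top",q,z,d),sep="\n")
d=robot.capture("scene");print("scene", np.array(d["view"]).round(3))
for q,z in [("sanding_block",33),("box_module",11),("closed_tin",73)]:
    print(*fit("scene",q,z,d),sep="\n")
E
```

```text
[[590.39835501   0.         308.89488957]
 [  0.         590.39835501 245.09571159]
 [  0.           0.           1.        ]] [[-1.10000e-02 -1.00000e+00 -2.00000e-02 -1.06650e+01]
 [ 9.84000e-01 -1.50000e-02  1.75000e-01 -5.11629e+02]
 [-1.75000e-01 -1.80000e-02  9.84000e-01 -1.01188e+03]
 [ 0.00000e+00  0.00000e+00  0.00000e+00  1.00000e+00]]
('gun_spanner', 0.77, 588, 228, 'w28 l179', 'long axis deg 83.4', np.uint64(830))
('sanding_block', 0.95, 596, -280, 'w66 l112', 'long axis deg 85.4', np.uint64(2108))
('parts_box', 0.83, 592, -62, 'w44 l70', 'long axis deg 93.6', np.uint64(873))
('spanner_module', 0.78, 592, -31, 'w74 l217', 'long axis deg 93.6', np.uint64(3467))
('spanner_module', 0.58, 620, 222, 'w48 l156', 'long axis deg 82.9', np.uint64(3923))
('block_module', 0.85, 620, 222, 'w52 l158', 'long axis deg 83.7', np.uint64(4079))
('box_module', 0.64, 562, -274, 'w41 l118', 'long axis deg 71.4', np.uint64(592))
('syringe_module', 0.98, 446, -281, 'w81 l201', 'long axis deg 83.3', np.uint64(4019))
('bench_mat', 0.59, 434, -33, 'w125 l180', 'long axis deg 84.8', np.uint64(6428))
('syringe', 0.56, 447, -278, 'w30 l154', 'long axis deg 82.8', np.uint64(760))
('syringe', 0.32, 599, -283, 'w67 l113', 'long axis deg 85.7', np.uint64(2113))
('closed_tin', 0.94, 429, 220, 'w66 l83', 'long axis deg 75.5', np.uint64(1496))
('closed_tin', 0.36, 575, 217, 'w27 l167', 'long axis deg 83.2', np.uint64(809))
scene [[-8.890000e-01 -4.570000e-01  1.400000e-02  4.417370e+02]
 [ 3.370000e-01 -6.350000e-01  6.950000e-01 -2.036890e+02]
 [-3.090000e-01  6.220000e-01  7.190000e-01 -1.132123e+03]
 [ 0.000000e+00  0.000000e+00  0.000000e+00  1.000000e+00]]
('sanding_block', 0.87, 595, -272, 'w73 l131', 'long axis deg 86.8', np.uint64(865))
('box_module', 0.63, 571, -261, 'w73 l133', 'long axis deg 53.4', np.uint64(266))
('closed_tin', 0.73, 422, 247, 'w64 l107', 'long axis deg 117.7', np.uint64(1498))
```

```bash
cat >> h.py <<'E'
def pose():
    s=robot.read_state(); return np.array(s["position"]),np.degrees(s["orientation"][2]),s
def plan(x,y,z,yaw,grip,stepmm=40,stepdeg=7,start=None):
    if start is None:
        p,a,s=pose()
        print("now",p.round(1),"rpy",np.degrees(s["orientation"]).round(2),"w %.1f t %.2f"%(s["width"],s["time"]), "F",s["wrist_force"].round(1))
    else: p,a=np.array(start[:3]),start[3]
    T=np.array([x,y,z],float); da=(yaw-a+180)%360-180
    n=max(1,int(np.ceil(max(np.linalg.norm(T-p)/stepmm,abs(da)/stepdeg))))
    d=(T-p)/n; rows=[]
    for i in range(n):
        t=np.radians(a+da*i/n)
        X=np.array([np.cos(t),np.sin(t),0]);Z=np.array([-np.sin(t),np.cos(t),0])
        rows.append([0,round(-da/n,1),0,round(d@X/10,2),round(-d[2]/10,2),round(d@Z/10,2),grip])
    for i in range(0,n,5): print(rows[i:i+5])
E
python3 - <<'E'
from h import *
plan(600,-283,150,-4.6,8.5)
E
```

```text
now [ 239.8 -577.2  231.3] rpy [-90.     0.   -67.44] w 85.5 t 1.85 F [-0.2  0.6 -0.1]
[[0, np.float64(-5.2), 0, np.float64(-1.11), np.float64(0.68), np.float64(3.71), 8.5], [0, np.float64(-5.2), 0, np.float64(-0.77), np.float64(0.68), np.float64(3.8), 8.5], [0, np.float64(-5.2), 0, np.float64(-0.42), np.float64(0.68), np.float64(3.85), 8.5], [0, np.float64(-5.2), 0, np.float64(-0.07), np.float64(0.68), np.float64(3.88), 8.5], [0, np.float64(-5.2), 0, np.float64(0.29), np.float64(0.68), np.float64(3.86), 8.5]]
[[0, np.float64(-5.2), 0, np.float64(0.64), np.float64(0.68), np.float64(3.82), 8.5], [0, np.float64(-5.2), 0, np.float64(0.99), np.float64(0.68), np.float64(3.75), 8.5], [0, np.float64(-5.2), 0, np.float64(1.32), np.float64(0.68), np.float64(3.64), 8.5], [0, np.float64(-5.2), 0, np.float64(1.65), np.float64(0.68), np.float64(3.51), 8.5], [0, np.float64(-5.2), 0, np.float64(1.96), np.float64(0.68), np.float64(3.34), 8.5]]
[[0, np.float64(-5.2), 0, np.float64(2.26), np.float64(0.68), np.float64(3.15), 8.5], [0, np.float64(-5.2), 0, np.float64(2.54), np.float64(0.68), np.float64(2.93), 8.5]]
```

Call:
jog_arm(
  steps=[
    [0, -5.2, 0, -1.1, 0.7, 3.7, 8.5],
    [0, -5.2, 0, -0.8, 0.7, 3.8, 8.5],
    [0, -5.2, 0, -0.4, 0.7, 3.8, 8.5],
    [0, -5.2, 0, -0.1, 0.7, 3.9, 8.5],
    [0, -5.2, 0, 0.3, 0.7, 3.9, 8.5],
  ],
)

```text
time: 2.27
position: [390.8, -453.4, 196.2]
orientation: [-1.571, -0.0, -0.719]
wrist_force: [0.6, -0.6, 0.4]
width: 85.0
```

Call:
jog_arm(
  steps=[
    [0, -5.2, 0, 0.6, 0.7, 3.8, 8.5],
    [0, -5.2, 0, 1.0, 0.7, 3.8, 8.5],
    [0, -5.2, 0, 1.3, 0.7, 3.6, 8.5],
    [0, -5.2, 0, 1.7, 0.7, 3.5, 8.5],
    [0, -5.2, 0, 2.0, 0.7, 3.3, 8.5],
  ],
)

```text
time: 2.68
position: [542.0, -331.8, 161.1]
orientation: [-1.571, -0.0, -0.265]
wrist_force: [0.3, -1.0, 0.7]
width: 85.0
```

Call:
jog_arm(
  steps=[
    [0, -5.2, 0, 2.3, 0.7, 3.2, 8.5],
    [0, -5.2, 0, 2.5, 0.7, 2.9, 8.5],
    [0, 0, 0, 0, 0, 0, 8.5],
    [0, 0, 0, 0, 0, 0, 8.5],
  ],
)

```text
time: 3.02
position: [602.1, -282.3, 146.4]
orientation: [-1.57, 0.001, -0.085]
wrist_force: [-1.2, -1.3, -0.3]
width: 84.7
```

```bash
sed -i 's/print(rows\[i:i+5\])/print([[float(v) for v in r] for r in rows[i:i+5]])/' h.py
cat >> h.py <<'E'
def wcap(name=None):
    s=robot.read_state(); d=robot.capture("wrist")
    from scipy.spatial.transform import Rotation as Ro
    T=np.eye(4);T[:3,:3]=Ro.from_euler("xyz",s["orientation"]).as_matrix();T[:3,3]=s["position"]
    d["view"]=np.linalg.inv(T@np.array(d["tool_from_camera"]))
    if name: cv2.imwrite(f"pics/{name}.png",d["frame"][:,:,::-1])
    return d
E
python3 - <<'E'
from h import *
plan(600,-283,150,-4.6,8.5)
d=wcap("w1")
print(np.linalg.inv(d["view"]).round(2), d["tool_from_camera"])
print(fit("wrist","sanding_block",33,d),fit("wrist","box_module",11,d),robot.spot_point("wrist","sanding_block"),robot.spot_point("wrist","box_module"),robot.spot_point("wrist","syringe"))
E
```

```text
now [ 602.1 -282.3  146.4] rpy [-8.998e+01  7.000e-02 -4.840e+00] w 84.7 t 3.02 F [-1.2 -1.3 -0.3]
[[0.0, -0.2, 0.0, -0.2, -0.36, -0.08, 8.5]]
[[ 1.0000e+00  8.0000e-02  3.0000e-02  6.0773e+02]
 [-8.0000e-02  9.5000e-01  2.9000e-01 -2.0946e+02]
 [-0.0000e+00 -2.9000e-01  9.6000e-01  2.8897e+02]
 [ 0.0000e+00  0.0000e+00  0.0000e+00  1.0000e+00]] [[ 9.99999888e-01 -5.98573094e-05  4.70152446e-04 -7.09247215e-01]
 [ 4.67569493e-04  2.86789494e-01 -9.57993511e-01 -1.42536178e+02]
 [-7.74918682e-05  9.57993623e-01  2.86789490e-01  7.31522123e+01]
 [ 0.00000000e+00  0.00000000e+00  0.00000000e+00  1.00000000e+00]]
[('sanding_block', 0.97, 601, -283, 'w62 l109', 'long axis deg 85.5', np.uint64(11645))] [('box_module', 0.57, 598, -283, 'w84 l114', 'long axis deg 84.9', np.uint64(3251))] [{'at': [601.3, -286.1, 16.6], 'confidence': 0.93}] [] [{'at': [454.6, -281.1, 4.5], 'confidence': 0.85}]
```

View pics/w1.png

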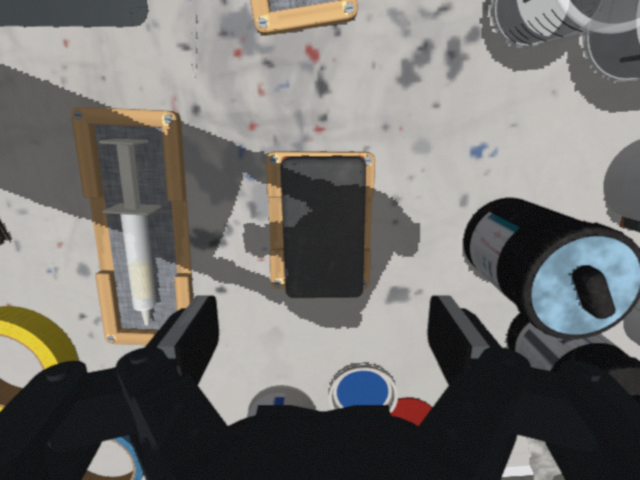

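The wrist view shows the block (about px 325,225) on the box module. The fit gives its centre as (601,-283), long axis 85.5°. The fingers straddle its long sides, so I'll descend.

Call:
jog_arm(
  steps=[
    [0, -0.3, 0, -0.1, 4, 0, 8.5],
    [0, 0, 0, 0, 4, 0, 8.5],
    [0, 0, 0, 0, 3.2, 0, 8.5],
    [0, 0, 0, 0, 2, 0, 8.5],
    [0, 0, 0, 0, 0, 0, 8.5],
  ],
)

```text
time: 3.73
position: [594.6, -282.8, 9.5]
orientation: [-1.566, 0.01, -0.085]
wrist_force: [-0.7, 1.0, -0.8]
width: 85.4
```

Call:
jog_arm(
  steps=[
    [0, 0, 0, 0, 0, 0, 5.5],
    [0, 0, 0, 0, 0, 0, 5.5],
    [0, 0, 0, 0, 0, 0, 5.5],
    [0, 0, 0, 0, 0, 0, 5.5],
    [0, 0, 0, 0, 0, 0, 5.5],
  ],
  force=50,
)

```text
time: 4.15
position: [601.8, -285.5, 18.0]
orientation: [-1.573, -0.004, -0.083]
wrist_force: [0.0, -1.2, 3.7]
width: 60.7
```

Run:
```python
from h import *
p,a,s=pose();print(p,a,s["wrist_force"],s["width"])
d=wcap("w2")
```

```text
[ 601.82098011 -285.48715914   17.97417157] -4.744679525826692 [ 2.03297548e-03 -1.18073166e+00  3.74080390e+00] 60.66172173835159
```

View pics/w2.png

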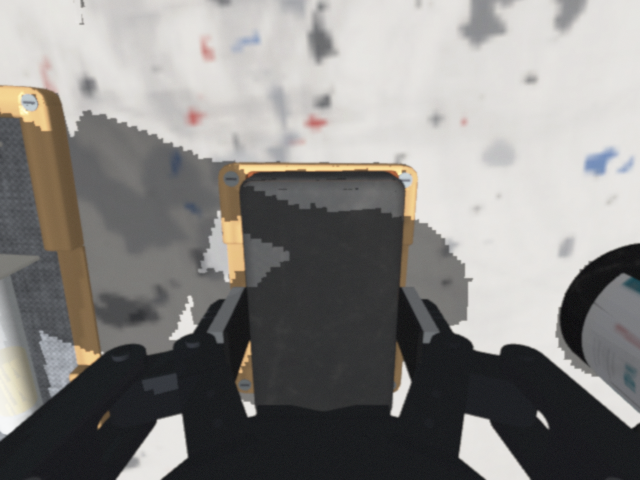

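Gripped at about 61 mm. Lifting.

Call:
jog_arm(
  steps=[
    [0, 0, 0, 0, 0, 0, 5.5],
    [0, 0, 0, 0, -2, 0, 5.5],
    [0, 0, 0, 0, -3, 0, 5.5],
    [0, 0, 0, 0, -3, 0, 5.5],
    [0, 0, 0, 0, 0, 0, 5.5],
  ],
)

```text
time: 4.62
position: [604.6, -286.6, 102.6]
orientation: [-1.576, -0.011, -0.083]
wrist_force: [2.5, -0.5, -0.2]
width: 60.4
```

Run:
```python
from h import *
plan(438,-36,60,-5,5.5)
d=robot.capture("top"); cv2.imwrite("pics/t2.png",d["frame"][100:400,100:600,::-1])
d=wcap("w3"); print(fit("wrist","box_module",11,d))
```

```text
now [ 604.6 -286.6  102.6] rpy [-90.29  -0.65  -4.73] w 60.4 t 4.62 F [ 2.5 -0.5 -0.2]
[[0.0, 0.0, 0.0, -2.33, 0.53, 2.95, 5.5], [0.0, 0.0, 0.0, -2.33, 0.53, 2.95, 5.5], [0.0, 0.0, 0.0, -2.34, 0.53, 2.95, 5.5], [0.0, 0.0, 0.0, -2.34, 0.53, 2.95, 5.5], [0.0, 0.0, 0.0, -2.34, 0.53, 2.94, 5.5]]
[[0.0, 0.0, 0.0, -2.34, 0.53, 2.94, 5.5], [0.0, 0.0, 0.0, -2.34, 0.53, 2.94, 5.5], [0.0, 0.0, 0.0, -2.35, 0.53, 2.94, 5.5]]
[('box_module', 0.87, 603, -233, 'w13 l83', 'long axis deg 175.2', np.uint64(2649))]
```

View pics/w3.png

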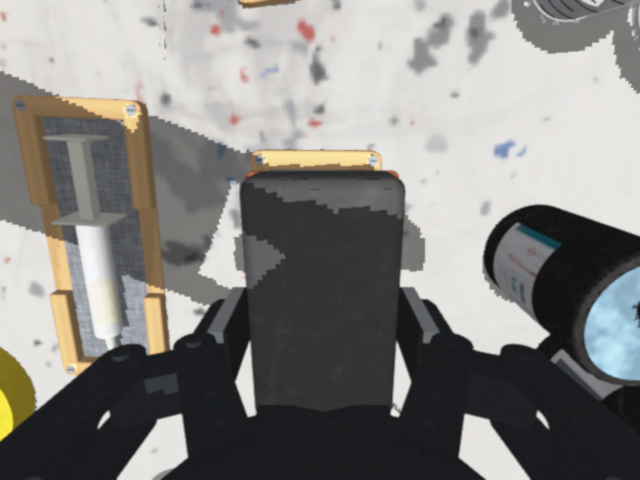

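Call:
jog_arm(
  steps=[
    [0, 0, 0, -2.3, 0.3, 3, 5.5],
    [0, 0, 0, -2.3, 0.3, 3, 5.5],
    [0, 0, 0, -2.3, 0.3, 3, 5.5],
    [0, 0, 0, -2.3, 0.3, 3, 5.5],
    [0, 0, 0, -2.3, 0.3, 3, 5.5],
  ],
)

```text
time: 5.18
position: [494.4, -123.3, 77.9]
orientation: [-1.569, 0.005, -0.083]
wrist_force: [0.8, 0.8, -0.8]
width: 60.7
```

Call:
jog_arm(
  steps=[
    [0, 0, 0, -2.4, 0.3, 3, 5.5],
    [0, 0, 0, -2.3, 0.3, 3, 5.5],
    [0, 0, 0, -2, 0.3, 2.6, 5.5],
    [0, 0, 0, 0, 0, 0, 5.5],
    [0, 0, 0, 0, 0, 0, 5.5],
  ],
)

```text
time: 5.6
position: [434.5, -32.4, 69.2]
orientation: [-1.57, 0.006, -0.08]
wrist_force: [-0.1, -0.7, -1.3]
width: 60.5
```

Run:
```python
from h import *
plan(437,-36,7,-5,5.5)
for i in range(3):
  wcap(); p,a,s=pose(); print(p.round(1),s["wrist_force"].round(1))
```

```text
now [434.5 -32.4  69.2] rpy [-89.97   0.33  -4.57] w 60.5 t 5.60 F [-0.1 -0.7 -1.3]
[[0.0, 0.2, 0.0, 0.14, 3.11, -0.17, 5.5], [0.0, 0.2, 0.0, 0.14, 3.11, -0.17, 5.5]]
[436.8 -33.5  70.1] [ 0.1 -0.4 -1.6]
[438.1 -34.2  70.7] [-0.1 -0.5 -1.9]
[438.8 -34.7  71. ] [-0.5 -1.1 -1.3]
```

Call:
jog_arm(
  steps=[
    [0, 0, 0, 0, 3, 0, 5.5],
    [0, 0, 0, 0, 2, 0, 5.5],
    [0, 0, 0, 0, 1, 0, 5.5],
    [0, 0, 0, 0, 0.5, 0, 5.5],
    [0, 0, 0, 0, 0, 0, 5.5],
  ],
)

```text
time: 6.17
position: [437.5, -34.8, 8.4]
orientation: [-1.571, 0.007, -0.084]
wrist_force: [-9.8, 0.7, 26.5]
width: 60.6
```

Call:
jog_arm(
  steps=[
    [0, 0, 0, 0, 0, 0, 8.5],
    [0, 0, 0, 0, 0, 0, 8.5],
    [0, 0, 0, 0, 0, 0, 8.5],
    [0, 0, 0, 0, 0, 0, 8.5],
    [0, 0, 0, 0, -2, 0, 8.5],
  ],
)

```text
time: 6.58
position: [435.0, -33.8, 23.7]
orientation: [-1.57, 0.007, -0.083]
wrist_force: [-0.8, 0.5, -0.4]
width: 84.7
```

Call:
jog_arm(
  steps=[
    [0, 0, 0, 0, -4, 0, 8.5],
    [0, 0, 0, 0, -4, 0, 8.5],
    [0, 0, 0, 0, -4, 0, 8.5],
    [0, 0, 0, 0, 0, 0, 8.5],
    [0, 0, 0, 0, 0, 0, 8.5],
  ],
)

```text
time: 7.0
position: [441.0, -34.7, 149.2]
orientation: [-1.572, -0.007, -0.083]
wrist_force: [-0.0, -0.1, 0.2]
width: 84.9
```

Run:
```python
from h import *
d=wcap("w4"); print(fit("wrist","sanding_block",24,d))
d=robot.capture("top"); cv2.imwrite("pics/t3.png",d["frame"][100:400,100:600,::-1])
print(fit("top","box_module",11,d),fit("top","sanding_block",24,d))
plan(592,-62,150,3.6,8.5)
```

```text
[('sanding_block', 0.85, 437, -33, 'w61 l109', 'long axis deg 85.5', np.uint64(10788))]
[('box_module', 0.64, 595, -281, 'w86 l115', 'long axis deg 84.8', np.uint64(2735)), ('box_module', 0.23, 421, -64, 'w40 l42', 'long axis deg 89.3', np.uint64(740))] [('sanding_block', 0.73, 429, 6, 'w36 l53', 'long axis deg 179.7', np.uint64(729))]
now [436.4 -33.8 144.3] rpy [-89.98   0.25  -4.74] w 84.7 t 7.25 F [-0.5 -1.3 -0.2]
[[0.0, -2.1, 0.0, 3.93, -0.14, -0.38, 8.5], [0.0, -2.1, 0.0, 3.92, -0.14, -0.52, 8.5], [0.0, -2.1, 0.0, 3.9, -0.14, -0.67, 8.5], [0.0, -2.1, 0.0, 3.87, -0.14, -0.81, 8.5]]
```

View pics/t3.png

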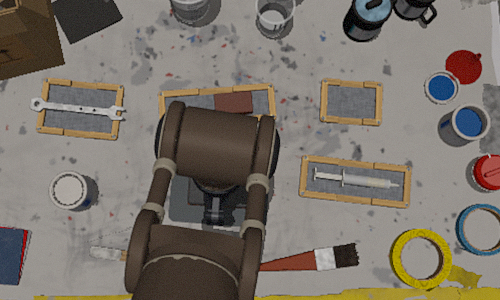

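The block is on the mat and the box module (crop px 350,101) is empty. Next, over the parts box.

Call:
jog_arm(
  steps=[
    [0, -2.1, 0, 3.9, 0, -0.4, 8.5],
    [0, -2.1, 0, 3.9, 0, -0.5, 8.5],
    [0, -2.1, 0, 3.9, 0, -0.7, 8.5],
    [0, -2.1, 0, 3.9, 0, -0.8, 8.5],
    [0, 0, 0, 0, 0, 0, 8.5],
  ],
)

```text
time: 7.67
position: [599.9, -63.9, 144.0]
orientation: [-1.572, -0.004, 0.064]
wrist_force: [-0.2, 0.6, -0.4]
width: 85.1
```

Call:
jog_arm(
  steps=[
    [0, 0, 0, 0, 0, 0, 8.5],
    [0, 0, 0, 0, 0, 0, 8.5],
  ],
)

```text
time: 7.83
position: [591.7, -62.1, 143.8]
orientation: [-1.569, 0.005, 0.064]
wrist_force: [1.0, -0.2, 0.3]
width: 85.0
```

Run:
```python
from h import *
d=wcap("w5"); print(fit("wrist","parts_box",25,d),fit("wrist","spanner_module",11,d))
wcap();plan(592,-62,50,3.6,8.5)
```

```text
[('parts_box', 0.87, 596, -61, 'w40 l71', 'long axis deg 93.7', np.uint64(4680))] [('spanner_module', 0.58, 595, -33, 'w72 l217', 'long axis deg 93.6', np.uint64(21534))]
now [592.1 -62.  146. ] rpy [-8.998e+01  7.000e-02  3.660e+00] w 85.4 t 8.03 F [-0.5  0.6 -0.5]
[[0.0, 0.0, 0.0, -0.0, 3.2, 0.0, 8.5], [0.0, 0.0, 0.0, -0.0, 3.2, 0.0, 8.5], [0.0, 0.0, 0.0, -0.0, 3.2, 0.0, 8.5]]
```

View pics/w5.png

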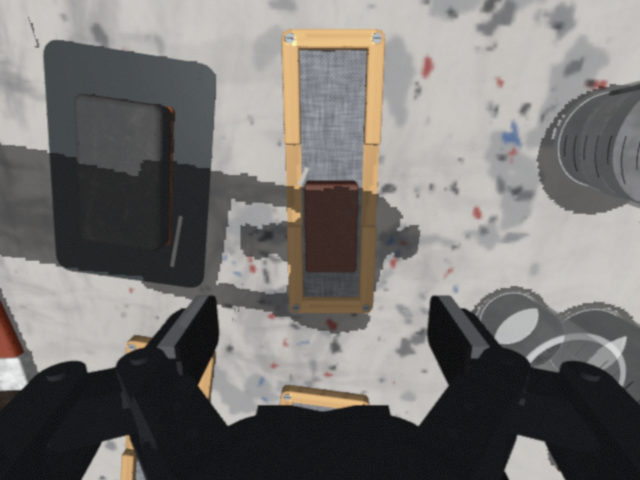

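Call:
jog_arm(
  steps=[
    [0, 0, 0, 0.35, 4, 0, 8.5],
    [0, 0, 0, 0, 4, 0, 8.5],
    [0, 0, 0, 0, 3, 0, 8.5],
    [0, 0, 0, 0, 1.7, 0, 7],
    [0, 0, 0, 0, 0.6, 0, 6.5],
  ],
)

```text
time: 8.45
position: [593.0, -61.4, 10.0]
orientation: [-1.569, 0.007, 0.064]
wrist_force: [-0.5, 0.7, -0.6]
width: 65.8
```

Call:
jog_arm(
  steps=[
    [0, 0, 0, 0, 0, 0, 6],
    [0, 0, 0, 0, 0, 0, 3],
    [0, 0, 0, 0, 0, 0, 3],
    [0, 0, 0, 0, 0, 0, 3],
    [0, 0, 0, 0, 0, 0, 3],
  ],
  force=40,
)

```text
time: 8.87
position: [599.1, -62.5, 15.6]
orientation: [-1.572, -0.004, 0.064]
wrist_force: [0.0, 0.1, 5.2]
width: 38.9
```

Call:
jog_arm(
  steps=[
    [0, 0, 0, 0, 0, 0, 3],
    [0, 0, 0, 0, 0, 0, 3],
  ],
)

```text
time: 9.03
position: [599.1, -62.5, 15.6]
orientation: [-1.572, -0.004, 0.064]
wrist_force: [-0.7, -0.2, 7.6]
width: 38.9
```

Run:
```python
from h import *
d=wcap("w6"); p,a,s=pose();print(p,a,s["wrist_force"],s["width"])
```

```text
[599.04199286 -62.47204914  15.60568089] 3.666488436533834 [-0.39442413 -0.29437703  5.979678  ] 38.994923234579915
```

View pics/w6.png

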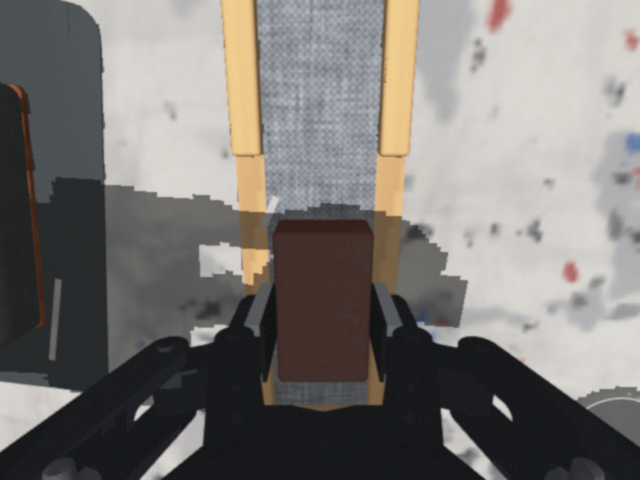

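Call:
jog_arm(
  steps=[
    [0, 0, 0, 0, -2, 0, 3],
    [0, 0, 0, 0, -3, 0, 3],
    [0, 0, 0, 0, -2, 0, 3],
    [0, 0, 0, 0, 0, 0, 3],
    [0, 0, 0, 0, 0, 0, 3],
  ],
)

```text
time: 9.5
position: [598.4, -62.4, 85.1]
orientation: [-1.572, -0.004, 0.064]
wrist_force: [-0.2, 0.4, -0.6]
width: 38.8
```

Run:
```python
from h import *
wcap();wcap();wcap("w7")
plan(598,-283,83,-5.1,3)
```

```text
now [595.5 -61.9  81.7] rpy [-89.96   0.17   3.66] w 38.4 t 9.65 F [ 0.4  0.3 -1.1]
[[0.0, 1.5, 0.0, -0.19, -0.02, -3.68, 3.0], [0.0, 1.5, 0.0, -0.1, -0.02, -3.68, 3.0], [0.0, 1.5, 0.0, -0.01, -0.02, -3.69, 3.0], [0.0, 1.5, 0.0, 0.09, -0.02, -3.68, 3.0], [0.0, 1.5, 0.0, 0.18, -0.02, -3.68, 3.0]]
[[0.0, 1.5, 0.0, 0.28, -0.02, -3.68, 3.0]]
```

View pics/w7.png

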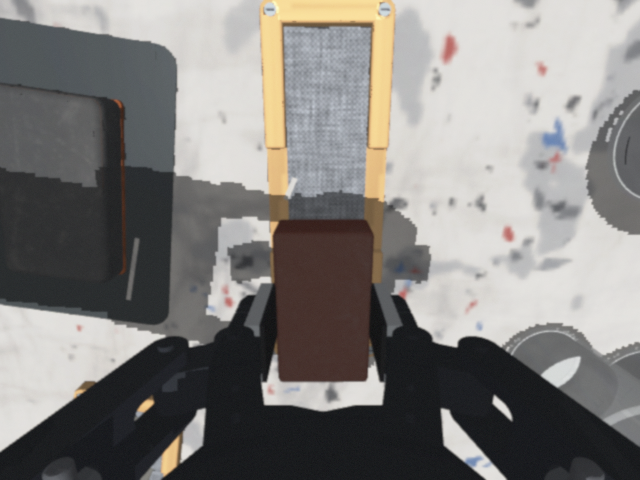

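Call:
jog_arm(
  steps=[
    [0, 1.5, 0, -0.2, 0, -3.7, 3],
    [0, 1.5, 0, -0.1, 0, -3.7, 3],
    [0, 1.5, 0, 0, 0, -3.7, 3],
    [0, 1.5, 0, 0.1, 0, -3.7, 3],
    [0, 1.5, 0, 0.2, 0, -3.7, 3],
  ],
)

```text
time: 10.07
position: [597.6, -248.1, 81.1]
orientation: [-1.569, 0.003, -0.068]
wrist_force: [-0.1, -0.5, 0.0]
width: 38.3
```

Call:
jog_arm(
  steps=[
    [0, 1.3, 0, 0.3, 0, -3.6, 3],
    [0, 0, 0, 0, 0, 0, 3],
    [0, 0, 0, 0, 0, 0, 3],
    [0, 0, 0, 0, 0, 0, 3],
    [0, 0, 0, 0, 0, 0, 3],
  ],
)

```text
time: 10.48
position: [598.8, -281.5, 81.8]
orientation: [-1.569, 0.003, -0.089]
wrist_force: [0.2, 1.3, 0.0]
width: 38.6
```

Run:
```python
from h import *
wcap();wcap()
d=wcap("w8"); print(fit("wrist","box_module",11,d),robot.spot_point("wrist","box_module"))
plan(598,-283,13,-5.1,3)
d=robot.capture("top"); print(fit("top","box_module",11,d))
```

```text
[('box_module', 0.95, 600, -265, 'w78 l83', 'long axis deg 174.5', np.uint64(10096))] []
now [ 599.9 -282.2   83.3] rpy [-8.999e+01  1.000e-02 -5.040e+00] w 38.6 t 10.73 F [-0.3 -0.2 -0.5]
[[0.0, 0.0, 0.0, -0.09, 3.51, -0.05, 3.0], [0.0, 0.0, 0.0, -0.09, 3.51, -0.05, 3.0]]
[('box_module', 0.68, 599, -243, 'w39 l85', 'long axis deg 175.2', np.uint64(714))]
```

View pics/w8.png

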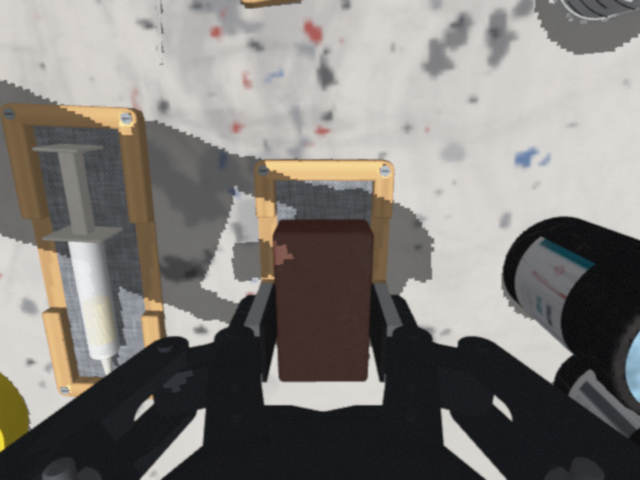

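Call:
jog_arm(
  steps=[
    [0, 0, 0, -0.1, 2.5, 0, 3],
    [0, 0, 0, 0, 2.2, 0, 3],
    [0, 0, 0, 0, 1.5, 0, 3],
    [0, 0, 0, 0, 0.6, 0, 3],
    [0, 0, 0, 0, 0, 0, 3],
  ],
)

```text
time: 11.25
position: [598.4, -282.9, 15.4]
orientation: [-1.57, 0.002, -0.089]
wrist_force: [0.0, 0.2, -0.8]
width: 38.7
```

Call:
jog_arm(
  steps=[
    [0, 0, 0, 0, 0, 0, 3],
    [0, 0, 0, 0, 0, 0, 5],
    [0, 0, 0, 0, 0, 0, 6],
    [0, 0, 0, 0, 0, 0, 6],
    [0, 0, 0, 0, 0, 0, 6],
  ],
)

```text
time: 11.67
position: [598.9, -283.4, 15.4]
orientation: [-1.571, -0.0, -0.09]
wrist_force: [0.4, -1.0, -0.1]
width: 59.5
```

Call:
jog_arm(
  steps=[
    [0, 0, 0, 0, -2, 0, 6],
    [0, 0, 0, 0, -4, 0, 6],
    [0, 0, 0, 0, -4, 0, 8.5],
    [0, 0, 0, 0, -3, 0, 8.5],
    [0, 0, 0, 0, 0, 0, 8.5],
  ],
)

```text
time: 12.08
position: [604.1, -286.2, 154.6]
orientation: [-1.577, -0.015, -0.09]
wrist_force: [1.8, -1.1, 1.3]
width: 84.7
```

Run:
```python
from h import *
wcap();wcap();wcap()
d=wcap("w9"); print(fit("wrist","box_module",11,d),fit("wrist","parts_box",25,d))
plan(590,228,150,-6.6,8.5)
```

```text
[('box_module', 0.82, 598, -284, 'w85 l115', 'long axis deg 84.8', np.uint64(9887))] [('parts_box', 0.86, 598, -282, 'w40 l72', 'long axis deg 84.9', np.uint64(4755))]
now [ 597.1 -282.4  142.8] rpy [-89.89   0.24  -5.14] w 85.2 t 12.38 F [ 0.3  0.5 -0.2]
[[0.0, 0.1, 0.0, -0.41, -0.06, 3.91, 8.5], [0.0, 0.1, 0.0, -0.41, -0.06, 3.9, 8.5], [0.0, 0.1, 0.0, -0.42, -0.06, 3.9, 8.5], [0.0, 0.1, 0.0, -0.43, -0.06, 3.9, 8.5], [0.0, 0.1, 0.0, -0.44, -0.06, 3.9, 8.5]]
[[0.0, 0.1, 0.0, -0.44, -0.06, 3.9, 8.5], [0.0, 0.1, 0.0, -0.45, -0.06, 3.9, 8.5], [0.0, 0.1, 0.0, -0.46, -0.06, 3.9, 8.5], [0.0, 0.1, 0.0, -0.47, -0.06, 3.9, 8.5], [0.0, 0.1, 0.0, -0.48, -0.06, 3.9, 8.5]]
[[0.0, 0.1, 0.0, -0.48, -0.06, 3.9, 8.5], [0.0, 0.1, 0.0, -0.49, -0.06, 3.9, 8.5], [0.0, 0.1, 0.0, -0.5, -0.06, 3.9, 8.5]]
```

View pics/w9.png

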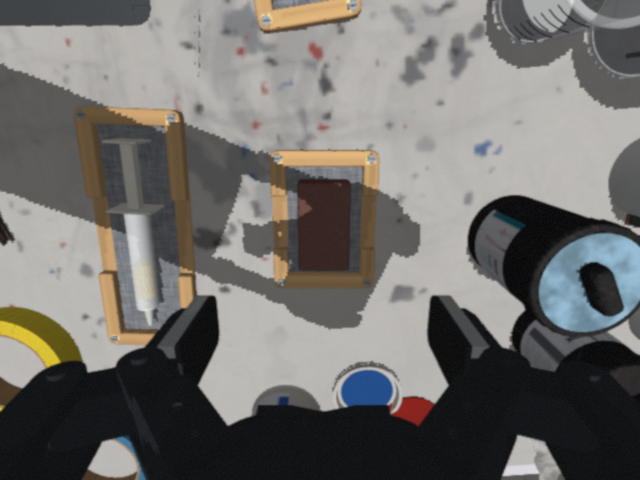

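The box sits centred in its pocket (px 325,225). Now the spanner.

Call:
jog_arm(
  steps=[
    [0, 0.1, 0, -0.4, -0.1, 3.9, 8.5],
    [0, 0.1, 0, -0.4, -0.1, 3.9, 8.5],
    [0, 0.1, 0, -0.4, -0.1, 3.9, 8.5],
    [0, 0.1, 0, -0.4, 0, 3.9, 8.5],
    [0, 0.1, 0, -0.4, 0, 3.9, 8.5],
  ],
)

```text
time: 12.8
position: [595.4, -85.5, 146.2]
orientation: [-1.57, 0.003, -0.099]
wrist_force: [0.8, 0.1, -0.2]
width: 85.1
```

Call:
jog_arm(
  steps=[
    [0, 0.1, 0, -0.4, -0.1, 3.9, 8.5],
    [0, 0.1, 0, -0.5, -0.1, 3.9, 8.5],
    [0, 0.1, 0, -0.5, -0.1, 3.9, 8.5],
    [0, 0.1, 0, -0.5, 0, 3.9, 8.5],
    [0, 0.1, 0, -0.5, 0, 3.9, 8.5],
  ],
)

```text
time: 13.22
position: [591.3, 110.9, 149.3]
orientation: [-1.572, 0.003, -0.107]
wrist_force: [0.8, -0.6, -0.9]
width: 85.0
```

Call:
jog_arm(
  steps=[
    [0, 0.1, 0, -0.5, -0.1, 3.9, 6],
    [0, 0.1, 0, -0.5, -0.1, 3.9, 5],
    [0, 0.1, 0, -0.5, 0, 3.9, 5],
    [0, 0, 0, 0, 0, 0, 5],
    [0, 0, 0, 0, 0, 0, 5],
  ],
)

```text
time: 13.63
position: [589.2, 229.0, 151.3]
orientation: [-1.572, 0.003, -0.108]
wrist_force: [0.2, -0.3, -0.7]
width: 50.2
```

Run:
```python
from h import *
wcap();wcap();wcap()
d=wcap("w10"); print(fit("wrist","block_module",11,d),fit("wrist","gun_spanner",20,d))
plan(592,228,40,-6.6,5)
```

```text
[('block_module', 0.82, 621, 222, 'w50 l153', 'long axis deg 83.2', np.uint64(20313)), ('block_module', 0.43, 418, 5, 'w27 l56', 'long axis deg 76.3', np.uint64(841))] [('gun_spanner', 0.69, 590, 229, 'w27 l176', 'long axis deg 82.8', np.uint64(4106))]
now [590.8 225.4 152.8] rpy [-9.003e+01  4.000e-02 -6.560e+00] w 49.9 t 13.93 F [-0.4  0.9  0.2]
[[0.0, 0.0, 0.0, 0.03, 3.76, 0.09, 5.0], [0.0, 0.0, 0.0, 0.03, 3.76, 0.09, 5.0], [0.0, 0.0, 0.0, 0.03, 3.76, 0.09, 5.0]]
```

View pics/w10.png

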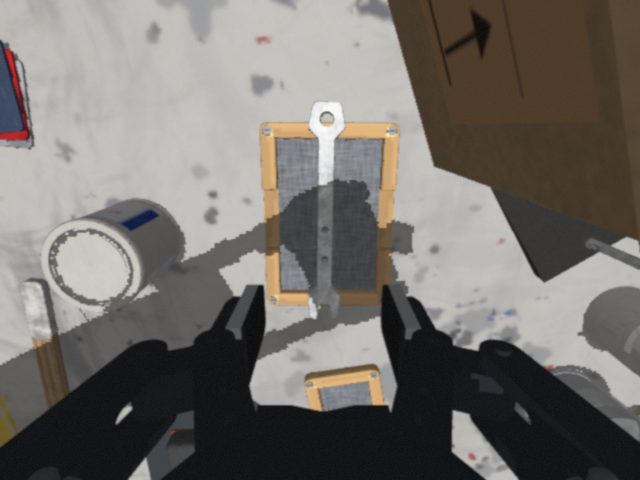

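Call:
jog_arm(
  steps=[
    [0, 0.6, 0, 0, 4, 0.36, 5],
    [0, 0, 0, 0, 4, 0, 5],
    [0, 0, 0, 0, 3, 0, 5],
    [0, 0, 0, 0, 2, 0, 5],
    [0, 0, 0, 0, 0, 0, 5],
  ],
)

```text
time: 14.35
position: [586.5, 227.8, 17.6]
orientation: [-1.575, 0.01, -0.125]
wrist_force: [0.8, -0.6, -0.6]
width: 49.9
```

Run:
```python
from h import *
for i in range(4):wcap()
d=wcap("w11"); print(fit("wrist","gun_spanner",20,d))
plan(590,229,13,-7.2,5)
```

```text
[('gun_spanner', 0.83, 592, 242, 'w27 l148', 'long axis deg 82.9', np.uint64(9783))]
now [593.4 231.   26. ] rpy [-89.89  -0.25  -7.06] w 50.2 t 14.65 F [-0.1  0.7  0.6]
[[0.0, 0.1, 0.0, -0.31, 1.3, -0.24, 5.0]]
```

View pics/w11.png

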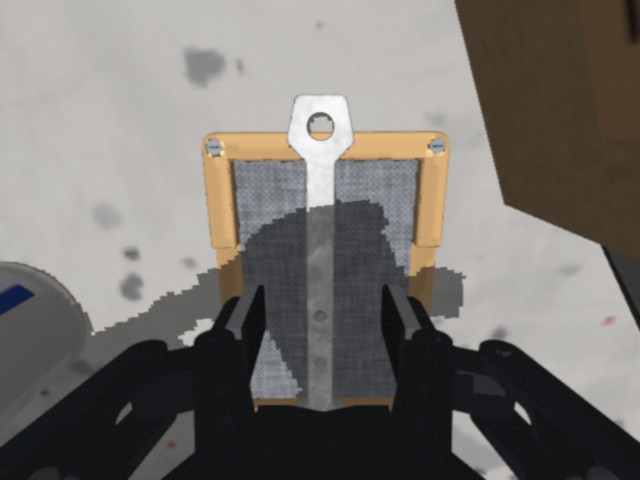

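Call:
jog_arm(
  steps=[
    [0, 0, 0, 0, 0.5, 0, 4.5],
    [0, 0, 0, 0, 0.5, 0, 4],
    [0, 0, 0, 0, 0, 0, 3.5],
    [0, 0, 0, 0, 0, 0, 3.5],
    [0, 0, 0, 0, 0, 0, 3.5],
  ],
)

```text
time: 15.07
position: [590.9, 230.7, 13.1]
orientation: [-1.571, 0.0, -0.123]
wrist_force: [-0.1, -0.1, -0.4]
width: 34.9
```

Run:
```python
from h import *
for i in range(4):
  wcap();p,a,s=pose();print(p.round(1),s["width"].round(1))
plan(590,229,12.8,-7.2,5)
```

```text
Traceback (most recent call last):
AttributeError: 'float' object has no attribute 'round'
```

Call:
jog_arm(
  steps=[
    [0, 0, 0, 0, 0, -0.1, 2],
    [0, 0, 0, 0, 0, 0, 0.5],
    [0, 0, 0, 0, 0, 0, 0.5],
    [0, 0, 0, 0, 0, 0, 0.5],
    [0, 0, 0, 0, 0, 0, 0.5],
  ],
  force=60,
)

```text
time: 15.53
position: [591.4, 229.8, 13.7]
orientation: [-1.57, -0.001, -0.123]
wrist_force: [-0.5, 0.6, 3.3]
width: 25.6
```

Call:
jog_arm(
  steps=[
    [0, 0, 0, 0, 0, 0, 0.5],
    [0, 0, 0, 0, 0, 0, 0.5],
  ],
)

```text
time: 15.7
position: [591.4, 229.9, 13.7]
orientation: [-1.57, -0.001, -0.123]
wrist_force: [-0.4, 0.3, 3.1]
width: 25.9
```

Run:
```python
from h import *
wcap("w12");plan(590,229,60,-7.2,.5)
```

```text
now [591.4 229.8  13.7] rpy [-8.998e+01 -4.000e-02 -7.040e+00] w 25.6 t 15.75 F [-0.2  0.7  4.5]
[[0.0, 0.1, 0.0, -0.07, -2.32, -0.05, 0.5], [0.0, 0.1, 0.0, -0.07, -2.32, -0.05, 0.5]]
```

View pics/w12.png

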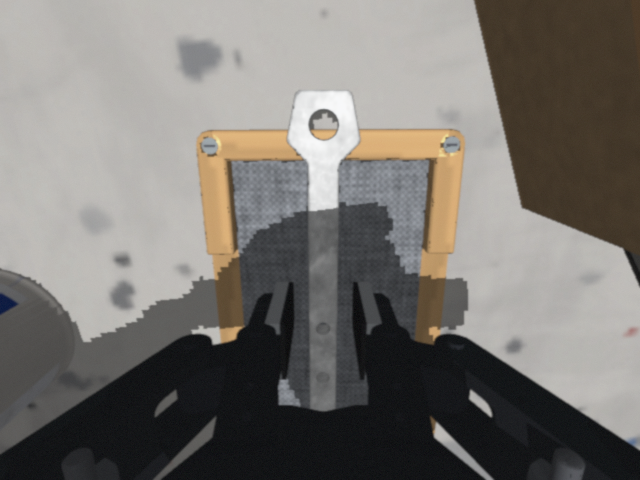

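The fingers stopped at 25.6 mm, although the shaft looks thinner than that. The reading matches the nominal 28 mm width less the usual offset of about 2 mm. I'll try a lift and check.

Call:
jog_arm(
  steps=[
    [0, 0, 0, 0, -1, 0, 0.5],
    [0, 0, 0, 0, -2, 0, 0.5],
    [0, 0, 0, 0, -2, 0, 0.5],
    [0, 0, 0, 0, 0, 0, 0.5],
    [0, 0, 0, 0, 0, 0, 0.5],
  ],
)

```text
time: 16.17
position: [592.0, 229.8, 64.5]
orientation: [-1.57, -0.002, -0.123]
wrist_force: [-0.1, -0.2, -0.4]
width: 26.0
```

Run:
```python
from h import *
wcap();wcap();wcap();d=wcap("w13");plan(595,-33,64,3.6,.5)
print(fit("wrist","gun_spanner",71,d),fit("wrist","gun_spanner",20,d))
print(fit("wrist","block_module",11,d))
```

```text
now [589.5 229.2  61.6] rpy [-90.08   0.17  -7.04] w 25.4 t 16.37 F [ 1.1  0.4 -1.6]
[[0.0, -1.5, 0.0, 0.54, -0.03, -3.71, 0.5], [0.0, -1.5, 0.0, 0.44, -0.03, -3.72, 0.5], [0.0, -1.5, 0.0, 0.34, -0.03, -3.73, 0.5], [0.0, -1.5, 0.0, 0.24, -0.03, -3.74, 0.5], [0.0, -1.5, 0.0, 0.14, -0.03, -3.74, 0.5]]
[[0.0, -1.5, 0.0, 0.04, -0.03, -3.75, 0.5], [0.0, -1.5, 0.0, -0.06, -0.03, -3.75, 0.5]]
[('gun_spanner', 0.89, 591, 247, 'w26 l135', 'long axis deg 82.9', np.uint64(10840))] [('gun_spanner', 0.89, 588, 226, 'w36 l187', 'long axis deg 82.9', np.uint64(10840))]
[('block_module', 0.8, 621, 222, 'w50 l153', 'long axis deg 83.0', np.uint64(29273))]
```

View pics/w13.png

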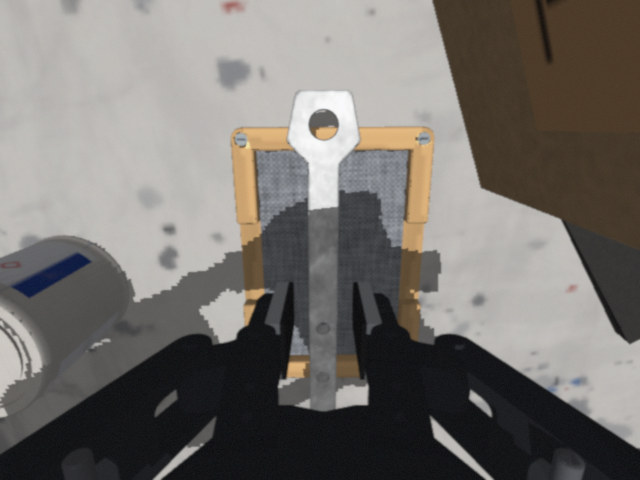

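Call:
jog_arm(
  steps=[
    [0, -1.5, 0, 0.5, 0, -3.7, 0.5],
    [0, -1.5, 0, 0.4, 0, -3.7, 0.5],
    [0, -1.5, 0, 0.3, 0, -3.7, 0.5],
    [0, -1.5, 0, 0.2, 0, -3.7, 0.5],
    [0, -1.5, 0, 0.1, 0, -3.7, 0.5],
  ],
)

```text
time: 16.93
position: [592.4, 42.5, 62.8]
orientation: [-1.571, 0.001, 0.01]
wrist_force: [0.6, -1.2, -0.8]
width: 25.9
```

Call:
jog_arm(
  steps=[
    [0, -1.5, 0, 0, 0, -3.7, 0.5],
    [0, -1.6, 0, -0.1, 0, -3.7, 0.5],
    [0, 0, 0, 0, 0, 0, 0.5],
    [0, 0, 0, 0, 0, 0, 0.5],
    [0, 0, 0, 0, 0, 0, 0.5],
  ],
)

```text
time: 17.35
position: [593.2, -30.0, 62.9]
orientation: [-1.57, 0.001, 0.061]
wrist_force: [0.6, 0.4, -0.9]
width: 25.6
```

Run:
```python
from h import *
wcap();wcap();wcap();d=wcap("w14");plan(595,-31.5,10,3.6,.5)
print(fit("wrist","gun_spanner",71,d))
print(fit("wrist","spanner_module",11,d))
```

```text
now [593.3 -28.6  63.1] rpy [-8.998e+01  3.000e-02  3.680e+00] w 25.7 t 17.55 F [ 0.4 -0.1 -1.4]
[[0.0, 0.0, 0.0, 0.07, 2.65, -0.15, 0.5], [0.0, 0.0, 0.0, 0.07, 2.65, -0.15, 0.5]]
[('gun_spanner', 0.93, 593, -11, 'w26 l137', 'long axis deg 95.3', np.uint64(11131))]
[('spanner_module', 0.92, 595, -29, 'w71 l209', 'long axis deg 93.5', np.uint64(26151))]
```

View pics/w14.png

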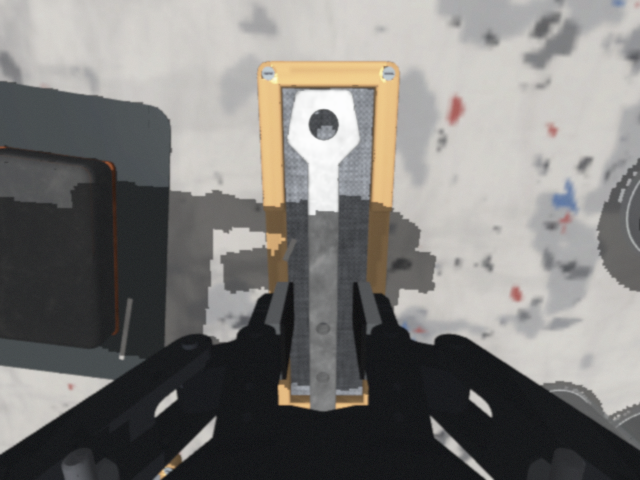

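Call:
jog_arm(
  steps=[
    [0, 0, 0, 0.1, 1.5, -0.3, 0.5],
    [0, 0, 0, 0, 1.5, 0, 0.5],
    [0, 0, 0, 0, 1, 0, 0.5],
    [0, 0, 0, 0, 0, 0, 0.5],
    [0, 0, 0, 0, 0, 0, 0.5],
  ],
)

```text
time: 18.07
position: [593.8, -32.4, 22.5]
orientation: [-1.57, 0.002, 0.063]
wrist_force: [0.7, -0.5, -0.6]
width: 25.6
```

Call:
jog_arm(
  steps=[
    [0, 0, 0, 0, 0.6, 0, 0.5],
    [0, 0, 0, 0, 0.5, 0, 0.5],
    [0, 0, 0, 0, 0.3, 0, 0.5],
    [0, 0, 0, 0, 0.2, 0, 0.5],
    [0, 0, 0, 0, 0, 0, 0.5],
  ],
)

```text
time: 18.48
position: [594.3, -33.0, 6.8]
orientation: [-1.571, 0.001, 0.062]
wrist_force: [-0.4, -0.5, -0.3]
width: 25.2
```

Run:
```python
from h import *
wcap();wcap();wcap();d=wcap("w15");plan(595,-31.5,6,3.6,.5)
```

```text
now [595.  -33.1   7.5] rpy [-9.00e+01 -3.00e-02  3.56e+00] w 25.9 t 18.68 F [-0.3 -0.1 -0.5]
[[0.0, -0.0, 0.0, 0.01, 0.15, 0.15, 0.5]]
```

View pics/w15.png

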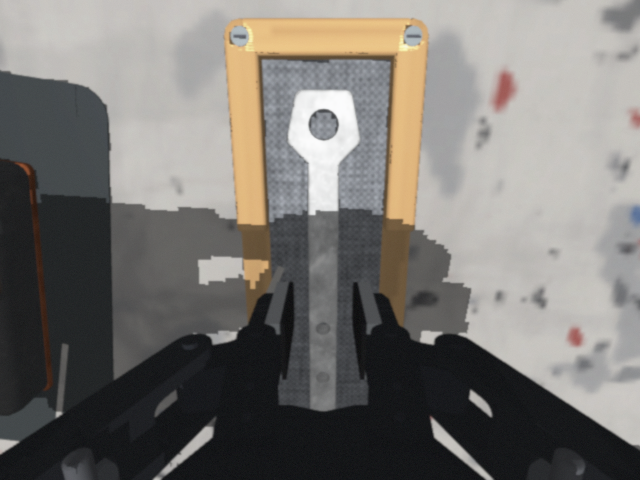

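Call:
jog_arm(
  steps=[
    [0, 0, 0, 0, 0.1, 0.2, 0.5],
    [0, 0, 0, 0, 0, 0, 0.5],
    [0, 0, 0, 0, 0, 0, 3.5],
    [0, 0, 0, 0, 0, 0, 4],
    [0, 0, 0, 0, 0, 0, 4.5],
  ],
)

```text
time: 19.1
position: [594.8, -31.0, 6.5]
orientation: [-1.571, -0.001, 0.062]
wrist_force: [0.0, -0.4, 0.2]
width: 44.7
```

Call:
jog_arm(
  steps=[
    [0, 0, 0, 0, 0, 0, 4.5],
    [0, 0, 0, 0, -2, 0, 4.5],
    [0, 0, 0, 0, -4, 0, 4.5],
    [0, 0, 0, 0, -4, 0, 8.5],
    [0, 0, 0, 0, -4, 0, 8.5],
  ],
)

```text
time: 19.52
position: [593.8, -30.9, 147.2]
orientation: [-1.57, 0.002, 0.062]
wrist_force: [0.5, 0.1, 0.5]
width: 67.8
```

Call:
jog_arm(
  steps=[
    [0, 0, 0, 0, 0, 0, 8.5],
    [0, 0, 0, 0, 0, 0, 8.5],
    [0, 0, 0, 0, 0, 0, 8.5],
  ],
)

```text
time: 19.77
position: [594.2, -31.0, 146.3]
orientation: [-1.571, 0.0, 0.062]
wrist_force: [-0.8, 0.1, -0.1]
width: 85.3
```

Run:
```python
from h import *
wcap();wcap();d=wcap("w16");
print(fit("wrist","gun_spanner",12,d),fit("wrist","spanner_module",11,d))
plan(437,-33,146,-4.5,8.5)
```

```text
[('gun_spanner', 0.74, 593, -32, 'w28 l175', 'long axis deg 93.5', np.uint64(4016))] [('spanner_module', 0.82, 595, -33, 'w72 l218', 'long axis deg 93.5', np.uint64(20092))]
now [593.1 -30.8 144.1] rpy [-89.96   0.22   3.56] w 84.9 t 20.02 F [-0.8  0.6  0.5]
[[0.0, 2.0, 0.0, -3.9, -0.05, 0.19, 8.5], [0.0, 2.0, 0.0, -3.9, -0.05, 0.05, 8.5], [0.0, 2.0, 0.0, -3.9, -0.05, -0.09, 8.5], [0.0, 2.0, 0.0, -3.9, -0.05, -0.22, 8.5]]
```

View pics/w16.png

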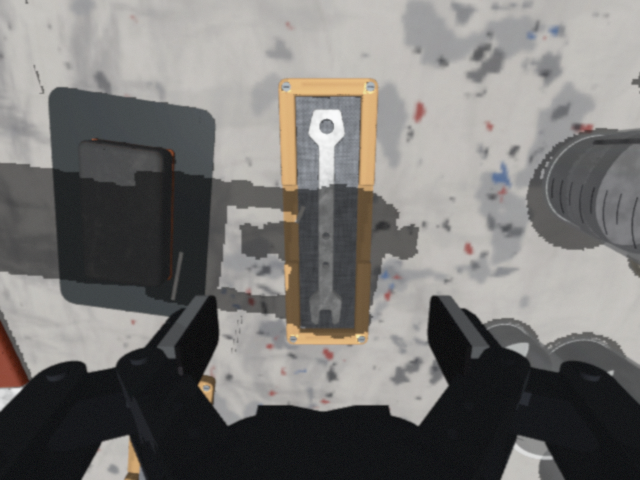

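The spanner lies in its pocket, within 2 mm of centre. Back for the block on the mat.

Call:
jog_arm(
  steps=[
    [0, 2, 0, -3.9, 0, 0.2, 8.5],
    [0, 2, 0, -3.9, 0, 0, 8.5],
    [0, 2, 0, -3.9, 0, -0.1, 8.5],
    [0, 2, 0, -3.9, 0, -0.2, 8.5],
    [0, 0, 0, 0, 0, 0, 8.5],
  ],
)

```text
time: 20.43
position: [426.0, -31.9, 141.3]
orientation: [-1.569, 0.018, -0.079]
wrist_force: [-1.5, 0.6, -1.6]
width: 84.5
```

Call:
jog_arm(
  steps=[
    [0, 0, 0, 0, 0, 0, 8.5],
    [0, 0, 0, 0, 0, 0, 8.5],
  ],
)

```text
time: 20.6
position: [438.9, -33.7, 146.2]
orientation: [-1.571, -0.001, -0.077]
wrist_force: [-0.1, -0.5, 0.5]
width: 84.7
```

Run:
```python
from h import *
wcap();wcap();wcap();d=wcap("w17");
print(fit("wrist","sanding_block",24,d))
plan(437,-33,8,-4.5,8.5)
d=robot.capture("top");cv2.imwrite("pics/t4.png",d["frame"][100:400,100:600,::-1]); print(fit("top","block_module",11,d))
```

```text
[('sanding_block', 0.68, 437, -32, 'w63 l110', 'long axis deg 85.5', np.uint64(11142))]
now [439.9 -33.7 146.6] rpy [-9.00e+01 -6.00e-02 -4.42e+00] w 85.2 t 20.85 F [0.4 0.1 0.6]
[[0.0, 0.0, 0.0, -0.07, 3.46, 0.01, 8.5], [0.0, 0.0, 0.0, -0.07, 3.46, 0.01, 8.5], [0.0, 0.0, 0.0, -0.07, 3.46, 0.01, 8.5], [0.0, 0.0, 0.0, -0.07, 3.46, 0.01, 8.5]]
[('block_module', 0.61, 591, 226, 'w112 l158', 'long axis deg 82.9', np.uint64(4703))]
```

View pics/w17.png

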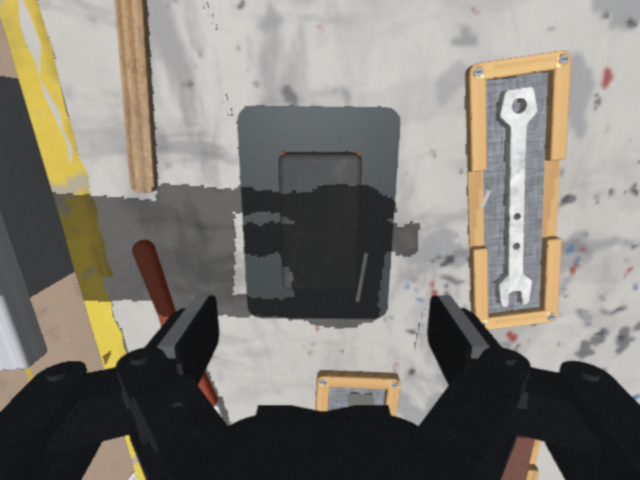

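Call:
jog_arm(
  steps=[
    [0, 0, 0, -0.2, 4, 0, 8.5],
    [0, 0, 0, 0, 4, 0.1, 8.5],
    [0, 0, 0, 0, 3, 0, 8.5],
    [0, 0, 0, 0, 1.9, 0, 8.5],
    [0, 0, 0, 0, 0.8, 0, 8.5],
  ],
)

```text
time: 21.37
position: [434.1, -31.9, 6.3]
orientation: [-1.57, 0.006, -0.077]
wrist_force: [-0.0, -0.4, -0.4]
width: 84.8
```

Call:
jog_arm(
  steps=[
    [0, 0, 0, 0, 0, 0, 8.5],
    [0, 0, 0, 0, 0, 0, 5.5],
    [0, 0, 0, 0, 0, 0, 5.5],
    [0, 0, 0, 0, 0, 0, 5.5],
    [0, 0, 0, 0, 0, 0, 5.5],
  ],
  force=50,
)

```text
time: 21.78
position: [438.7, -32.7, 11.1]
orientation: [-1.571, -0.004, -0.077]
wrist_force: [0.8, -0.6, 4.3]
width: 60.3
```

Call:
jog_arm(
  steps=[
    [0, 0, 0, 0, 0, 0, 5.5],
    [0, 0, 0, 0, 0, 0, 5.5],
    [0, 0, 0, 0, -2, 0, 5.5],
    [0, 0, 0, 0, -3, 0, 5.5],
    [0, 0, 0, 0, -2, 0, 5.5],
  ],
)

```text
time: 22.2
position: [436.9, -32.4, 81.1]
orientation: [-1.571, -0.001, -0.077]
wrist_force: [1.3, -0.2, -1.0]
width: 60.2
```

Run:
```python
from h import *
for i in range(6):wcap()
d=wcap("w18");
plan(592,225,120,-7,5.5)
```

```text
now [435.  -32.1  77.9] rpy [-89.98   0.17  -4.44] w 60.4 t 22.55 F [-0.1 -0.6 -1.8]
[[0.0, 0.3, 0.0, 1.71, -0.53, 3.36, 5.5], [0.0, 0.3, 0.0, 1.69, -0.53, 3.37, 5.5], [0.0, 0.3, 0.0, 1.67, -0.53, 3.38, 5.5], [0.0, 0.3, 0.0, 1.65, -0.53, 3.38, 5.5], [0.0, 0.3, 0.0, 1.63, -0.53, 3.39, 5.5]]
[[0.0, 0.3, 0.0, 1.61, -0.53, 3.4, 5.5], [0.0, 0.3, 0.0, 1.59, -0.53, 3.41, 5.5], [0.0, 0.3, 0.0, 1.58, -0.53, 3.42, 5.5]]
```

View pics/w18.png

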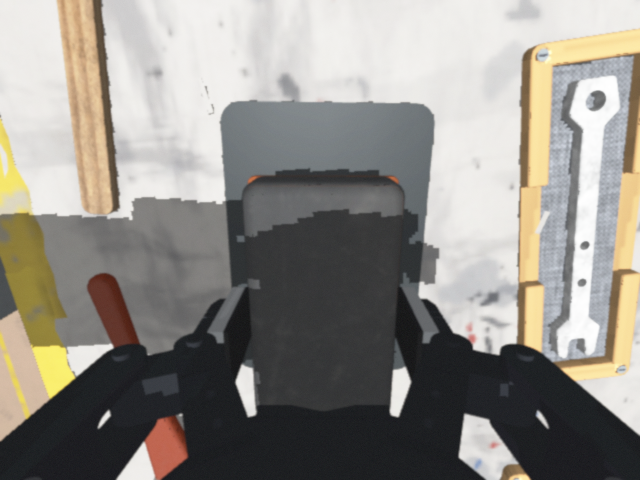

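Call:
jog_arm(
  steps=[
    [0, 0.3, 0, 1.7, -0.5, 3.4, 5.5],
    [0, 0.3, 0, 1.7, -0.5, 3.4, 5.5],
    [0, 0.3, 0, 1.7, -0.5, 3.4, 5.5],
    [0, 0.3, 0, 1.7, -0.5, 3.4, 5.5],
    [0, 0.3, 0, 1.6, -0.5, 3.4, 5.5],
  ],
)

```text
time: 22.97
position: [534.7, 130.9, 102.6]
orientation: [-1.572, 0.003, -0.104]
wrist_force: [0.4, -0.0, -1.0]
width: 60.3
```

Call:
jog_arm(
  steps=[
    [0, 0.3, 0, 1.6, -0.5, 3.4, 5.5],
    [0, 0.3, 0, 1.6, -0.5, 3.4, 5.5],
    [0, 0.4, 0, 1.6, 0, 3.4, 5.5],
    [0, 0, 0, 0, 0, 0, 5.5],
    [0, 0, 0, 0, 0, 0, 5.5],
  ],
)

```text
time: 23.38
position: [593.6, 227.3, 112.1]
orientation: [-1.572, 0.002, -0.118]
wrist_force: [-1.6, -0.8, -2.6]
width: 60.8
```

Call:
jog_arm(
  steps=[
    [0, 0, 0, 0, 0, 0, 5.5],
    [0, 0, 0, 0, 0, 0, 5.5],
    [0, 0, 0, 0, 0, 0, 5.5],
  ],
)

```text
time: 23.63
position: [592.7, 224.3, 113.2]
orientation: [-1.572, 0.002, -0.122]
wrist_force: [0.6, -0.0, -0.8]
width: 60.0
```

Run:
```python
from h import *
for i in range(3):wcap()
d=wcap("w19");print(fit("wrist","block_module",11,d),robot.spot_point("wrist","block_module"))
for u,v in [(0,0)]: pass
plan(592,225,13,-7,5.5)
```

```text
[('block_module', 0.79, 600, 283, 'w38 l106', 'long axis deg 172.6', np.uint64(8682))] []
now [594.  225.3 114.6] rpy [-8.999e+01 -2.000e-02 -6.970e+00] w 60.1 t 23.93 F [-0.9  0.4 -1.2]
[[0.0, 0.0, 0.0, -0.06, 3.39, -0.02, 5.5], [0.0, 0.0, 0.0, -0.06, 3.39, -0.02, 5.5], [0.0, 0.0, 0.0, -0.06, 3.39, -0.02, 5.5]]
```

View pics/w19.png

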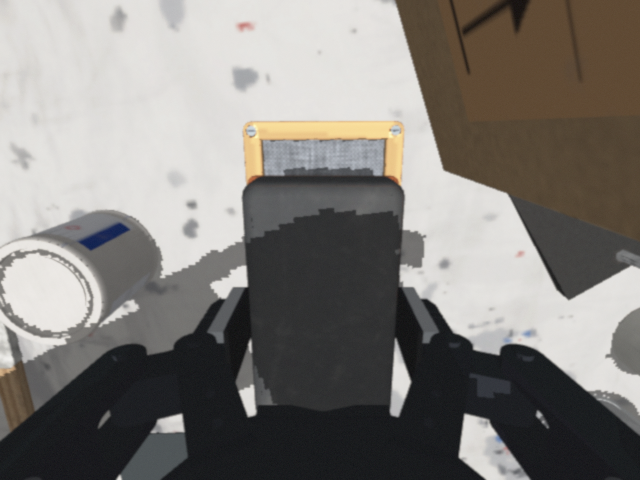

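Call:
jog_arm(
  steps=[
    [0, 0, 0, -0.1, 3, 0, 5.5],
    [0, 0, 0, 0, 3, 0, 5.5],
    [0, 0, 0, 0, 2, 0, 5.5],
    [0, 0, 0, 0, 0.5, 0, 5.5],
    [0, 0, 0, 0, 0, 0, 5.5],
  ],
)

```text
time: 24.35
position: [591.0, 225.2, 27.2]
orientation: [-1.573, 0.004, -0.121]
wrist_force: [-0.4, 0.7, -1.3]
width: 60.1
```

Call:
jog_arm(
  steps=[
    [0, 0, 0, 0, 0, 0, 5.5],
    [0, 0, 0, 0, 0, 0, 5.5],
    [0, 0, 0, 0, 0, 0, 5.5],
  ],
)

```text
time: 24.6
position: [594.8, 226.5, 31.5]
orientation: [-1.569, -0.004, -0.121]
wrist_force: [0.6, 0.4, -1.1]
width: 60.2
```

Run:
```python
from h import *
for i in range(5):wcap()
d=wcap("w20");print(fit("wrist","block_module",11,d))
plan(592,225,13,-7,5.5)
```

```text
[('block_module', 0.61, 597, 260, 'w84 l107', 'long axis deg 172.7', np.uint64(22416))]
now [593.1 225.9  29.6] rpy [-8.999e+01 -2.000e-02 -6.940e+00] w 60.3 t 24.95 F [ 0.2 -0.3 -2. ]
[[0.0, 0.1, 0.0, -0.1, 1.66, -0.11, 5.5]]
```

View pics/w20.png

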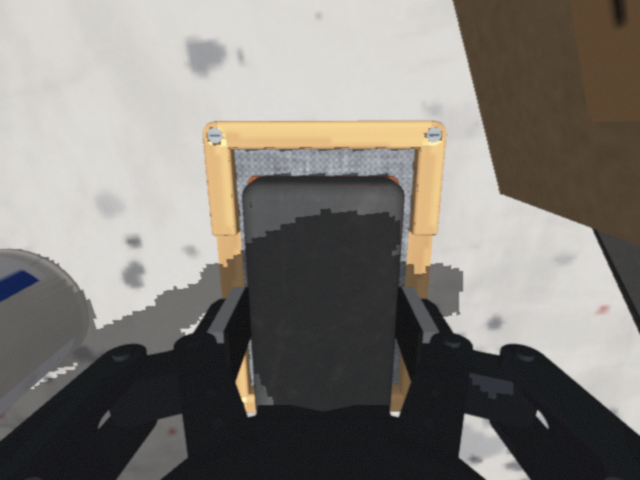

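Well aligned over the pocket. I'll lower the last 17 mm or so gently.

Call:
jog_arm(
  steps=[
    [0, 0, 0, 0, 0.6, 0, 5.5],
    [0, 0, 0, 0, 0.5, 0, 5.5],
    [0, 0, 0, 0, 0.4, 0, 5.5],
    [0, 0, 0, 0, 0.2, 0, 5.5],
    [0, 0, 0, 0, 0, 0, 5.5],
  ],
)

```text
time: 25.37
position: [592.3, 225.7, 12.3]
orientation: [-1.572, 0.002, -0.121]
wrist_force: [-2.5, -1.3, 4.0]
width: 60.3
```

Call:
jog_arm(
  steps=[
    [0, 0, 0, 0, 0, 0, 5.5],
    [0, 0, 0, 0, 0.2, 0, 5.5],
    [0, 0, 0, 0, 0, 0, 5.5],
  ],
)

```text
time: 25.62
position: [592.4, 225.7, 12.2]
orientation: [-1.572, 0.002, -0.121]
wrist_force: [-7.4, -1.6, 14.0]
width: 60.6
```

Call:
jog_arm(
  steps=[
    [0, 0, 0, 0, 0, 0, 8.5],
    [0, 0, 0, 0, 0, 0, 8.5],
    [0, 0, 0, 0, 0, 0, 8.5],
    [0, 0, 0, 0, 0, 0, 8.5],
    [0, 0, 0, 0, -2, 0, 8.5],
  ],
)

```text
time: 26.03
position: [589.1, 224.6, 25.9]
orientation: [-1.574, 0.008, -0.121]
wrist_force: [-0.2, -0.5, 0.1]
width: 84.8
```

Call:
jog_arm(
  steps=[
    [0, 0, 0, 0, -4, 0, 8.5],
    [0, 0, 0, 0, -4, 0, 8.5],
    [0, 0, 0, 0, -4, 0, 8.5],
    [0, 0, 0, 0, 0, 0, 8.5],
    [0, 0, 0, 0, 0, 0, 8.5],
  ],
)

```text
time: 26.45
position: [596.0, 226.8, 154.3]
orientation: [-1.567, -0.008, -0.121]
wrist_force: [0.3, 0.4, -0.9]
width: 85.1
```

Run:
```python
from h import *
for i in range(5):wcap()
d=wcap("w21");print(fit("wrist","block_module",11,d),fit("wrist","sanding_block",25,d))
d=robot.capture("top");cv2.imwrite("pics/t5.png",d["frame"][100:400,100:600,::-1])
for q,z in [("gun_spanner",12),("sanding_block",25),("parts_box",25),("spanner_module",11),("box_module",11),("block_module",11),("syringe",20),("closed_tin",73)]: print(fit("top",q,z,d)[:1])
plan(592,225,150,-7,8.5)
```

```text
[('block_module', 0.69, 593, 225, 'w107 l153', 'long axis deg 83.3', np.uint64(13156))] [('sanding_block', 0.69, 592, 227, 'w61 l108', 'long axis deg 82.9', np.uint64(10931))]
[('gun_spanner', 0.76, 590, -31, 'w28 l174', 'long axis deg 92.8', np.uint64(846))]
[('sanding_block', 0.56, 587, 220, 'w65 l109', 'long axis deg 83.3', np.uint64(1867))]
[('parts_box', 0.88, 593, -280, 'w45 l73', 'long axis deg 84.8', np.uint64(935))]
[('spanner_module', 0.69, 591, -31, 'w77 l218', 'long axis deg 94.1', np.uint64(3814))]
[('box_module', 0.94, 595, -281, 'w86 l115', 'long axis deg 84.6', np.uint64(1820))]
[('block_module', 0.7, 447, -280, 'w80 l202', 'long axis deg 83.3', np.uint64(3931))]
[('syringe', 0.81, 451, -276, 'w29 l147', 'long axis deg 86.3', np.uint64(685))]
[('closed_tin', 0.78, 428, 220, 'w66 l82', 'long axis deg 64.9', np.uint64(1485))]
now [593.  225.9 150.3] rpy [-9.00e+01 -1.00e-02 -6.94e+00] w 85.2 t 27.30 F [-0.4 -1.2 -0.2]
[[0.0, 0.1, 0.0, -0.09, 0.03, -0.1, 8.5]]
```

View pics/w21.png

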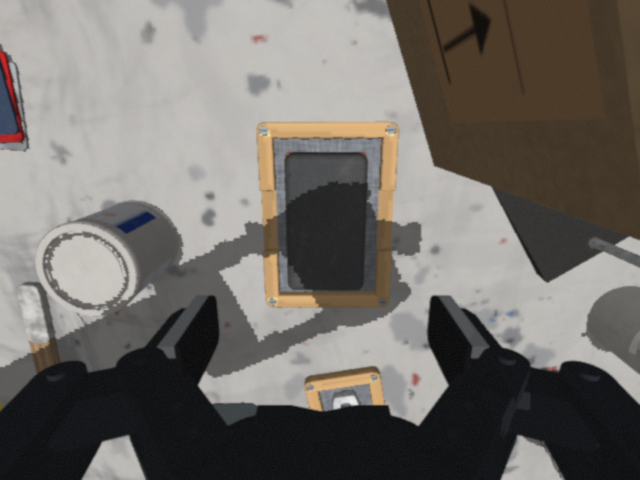

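View pics/t5.png

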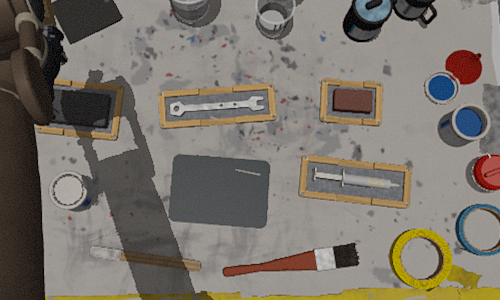

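All three items lie in their own pockets, tin and syringe have not moved, and the gripper is clear at z 150. Handing in.

Run:
```python
from rig import robot
print(robot.sign_off())
```

```text
the job is handed in; nothing more can be done
None
```

I moved all three tools to their own modules and handed the job in at about 27 s, well inside the 112 s limit. I laid the sanding block on the mat first, then put the parts box in box_module, the spanner in spanner_module and the block in block_module.

| Tool | Offset from pocket centre, last wrist-camera fit (mm) | Angle to the module |
|---|---|---|
| Parts box | about 2 | about 0.1° |
| Gun spanner | about 2 | matches |
| Sanding block | about 2 | about 0.4° |

- **Seated flat:** the pictures show all three tools flat inside their pockets. I had no direct height reading. The block stopped on the pocket floor with 14 N, and the box and spanner were let go at about floor height.
- **Tin and syringe:** the arm never touched either one. The last top view put the tin within about 1 mm of its start. The syringe fit read about 4 mm from its first fit, which is within the network's scatter.
- **Disagreements:** the last top-camera query for block_module returned the syringe module instead. The arm partly hid the block in that view, so I relied on the wrist view for it. The fingers stopped on the spanner at 26 mm although its shaft looks thinner, but it held and came down in place.
- **Forces:** the highest wrist force I saw was about 27 N, when laying the block on the mat.

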